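# Vent the sealed keepsake case

## Task

The flat wooden display case is still sealed under gas: vent it so that it can be opened later. Unscrew the tiny knurled lock nut on its valve (anticlockwise from above) all the way up to its stop, then press the freed pin fully in and hold it in for a good second before letting it spring out again, leaving the nut backed off. The pin bends easily, so press only about as hard as you would a stiff push button and feel for its end; pinch the nut lightly, and leave the keepsakes around and on the case where they are.

Things in the scene. Friction and masses are not known exactly. Their poses are not given: they have to be found in the camera images.
- case: fixed flat display case, dark wood, aluminium lid, 130 (x) x 210 (y) x 55 mm high; origin under its centre, z up. On the lid: a brass-framed window with coins at the -y end; at (-12, +56) mm the upright valve, standing in a fixed brass flange 30 mm across and 5 mm high. The domed brass blank plug 18 mm across, 12 mm high at (+36, +78) mm is not the valve.
- shoulder (a point): top of the valve's brass stem (10 mm across, rises 27 mm above the lid), on its axis; z up. The stem sits in soft rubber: pushed down it gives way by 1 to 13 mm (differs each time, not visible beforehand) under 1.5 to 4 N, then meets a firm rubber seat; it comes back up when let go.
- nut_mid (a point): middle of the knurled brass lock nut, 12 mm across, 10 mm high, on the valve axis, threaded on the pin. Anticlockwise from above it climbs 1.27 mm per rad, from the shoulder (middle 5 mm above it, pin locked) up to a stop 4.0 rad, 5.1 mm higher. Starts 0 to 0.4 rad loose. Turns against 0.03 N m, stays where left; a 10 N pinch is enough, over 30 N a finger crushes it.
- pin_tip (a point): flat top of the steel valve pin, 6 mm across, 24 mm above the shoulder at rest (14 mm above the top of a screwed-down nut, 9 mm above a fully raised one). Freed, it goes 4 mm down into the stem and takes the nut along: it starts to move at 2 N, is fully in at 6 N, springs back when let go. The nut blocks it until unscrewed. Over 12 N bends it.
- padlock_small: bystander, small brass padlock standing, 36 mm wide, 50 mm high; origin under its centre
- padlock_large: bystander, steel padlock standing, 52 mm wide, 72 mm high; origin under its centre
- vial_tall: bystander, corked amber glass vial, 36 mm across, 76 mm high; origin under its centre
- vial_short: bystander, corked amber glass vial, 40 mm across, 56 mm high; origin under its centre
- owl: bystander, white china owl, 34 mm across, 58 mm high; origin under its centre
- brush: bystander, dusting brush lying on the bench, 120 mm long; origin under its centre
- monkey: bystander, small dark metal monkey standing on the case's window, 28 mm across, 38 mm high; origin under its centre
There are look-alikes about, which are no part of the job. Of the things that look like the case, the larger one is meant.

How it is judged:
By the outcome, as a careful person would: the job done as asked, in the order asked, and still so for the second after the job is handed in, with the robot touching nothing.
It also fails if it takes over 72 s, if anything falls off the work surface, if the arm or the gripper's body presses on something with over 40 N, if the wrist force passes 120 N, or if a joint passes its speed limit or range.

## Robot

A 6-joint arm with a two-finger parallel gripper is mounted at the origin on the work surface. World frame = base frame: x ahead of the robot, y to its left, z up, the work surface at z = 0. Lengths are in mm, angles in rad, forces in N, time in s.
With the tool pointing down it reaches from about 325 to 875 mm from the base axis. Payload 4.4 kg.
Tool frame: the origin (TCP) lies on the centre line of the jaws, within the pads' length; the fingertips stand ahead of it and the grasp point (between the pads) lies 6 mm ahead of it (ctrl.tcp_to_tips is the z of the fingertips in the tool frame, in mm); z points along the fingers, y is the line along which they close (so a half turn about z gives the same grasp; the last joint's range is limited). The gripper opens to 85 mm and grips with 20 to 120 N. Pads are 22 mm wide; open, the fingers measure 114 mm over their backs; the gripper's body (76 mm by 85 mm) begins 54 mm behind the grasp point. The pads swing forward as they close: fully open they stand 13 mm farther back than shut.
Start: joints at [1.147, 0.207, 1.542, -0, 1.393, -0.15], TCP at [154.931, 553.736, 256.282] pointing down, gripper open.
Joint ranges: [-2.73, 2.73], [-0.86, 2.22], [0.23, 2.46], [-1.11, 4.25], [0.08, 2.63], [-2.82, 2.82]. Speed limits (rad/s): [2.79, 2.79, 3.14, 3.14, 3.14, 3.14].

## Interface

Orientations are given as a 3x3 rotation matrix whose columns are the frame's x, y, z axes.
In Python, from plant import ctrl, sensors, optics gives the robot as it stands. Calls block until the motion is done:
- ctrl.move_ptp(position, orientation): joint-space move of the TCP to a pose.
- ctrl.move_l(position, rot=None, vel=150, threshold=None): straight line of the TCP; rot=None keeps the orientation; vel is the mean speed in mm/s. With threshold (N) it stops when the force on the tool has changed by that much, and returns True; else False.
- ctrl.set_joints(angles): joint-space move.
- ctrl.gripper_to(opening, force=None): finger opening in mm; force is the grip in N (None keeps the last); returns when the fingers have stopped.
- ctrl.hold(seconds).
- ctrl.solve_ik(position, orientation): joint angles nearest the present ones, or None.
- sensors.read_state(): the state.
- optics.grab_frame(name): name is "scene" or "top"; returns (picture, depth): 480x640x3 uint8, red, green, blue; 480x640 float32, mm along the optical axis (not along the pixel's ray), 0 where there is no reading.
- optics.camera_params(name): a dict with "mtx" (3x3 intrinsics, pixels), "R" (3x3) and "t" (3): a world point X has camera coordinates R X + t. Camera axes: x right, y down, z forward; pixel columns grow to the right and rows downward; lengths in mm; the calibration is good to about 2 mm. A picture is of the moment at which its call begins. camera_params takes no time and is no camera call.
A pose or a line that the arm cannot do raises ctrl.MotionError and nothing moves.
- ctrl.finish_job(): hands the job in; it is judged then, once.
The state is a dict: "t": time; "q": joint angles; "qvel": joint speeds; "tau": joint torques, N m; "eef_pos": TCP position; "eef_rot": TCP orientation; "force": force on the tool from outside, world axes, zero at the start; "wrist_torque": the same for the moment, N m; "grip_width": finger opening in mm; "grasp_force": force on a finger pad.
Only numpy, scipy, OpenCV 4.12 (cv2) and the standard library are available. Lean on these libraries where they do the work, as an engineer would, in place of code of your own. Each camera call takes 0.05 s, during which the arm holds its last target. There are 200 camera calls.

## Working session

There is one attempt and no reset: what is moved stays moved. The work goes in short steps, each a Python script; the robot and the scene stay as the last script left them, time stands still between calls to the robot, and variables do not carry over. Pictures are saved under pics/ and viewed, at most 10 in all, crops included, and the job is handed in when it is done.

```bash
ls; mkdir -p pics; python3 - <<'E'
from plant import ctrl,sensors,optics
import cv2,numpy as np
for n in("scene","top"):
    p,d=optics.grab_frame(n); cv2.imwrite(f"pics/{n}0.png",p[:,:,::-1]); np.save(f"{n}0.npy",d)
    c=optics.camera_params(n); print(n,c["mtx"].tolist(),(-c["R"].T@c["t"]).round(),c["R"].round(3).tolist())
s=sensors.read_state(); print(s["t"],s["force"],s["grip_width"],s["eef_rot"],ctrl.tcp_to_tips)
E
```

```text
pics
scene [[502.3289434537891, 0.0, 330.0040630339018], [0.0, 502.3289434537891, 240.70112886923914], [0.0, 0.0, 1.0]] [1153. -403.  569.] [[0.63, 0.777, -0.008], [0.419, -0.348, -0.839], [-0.654, 0.525, -0.545]]
top [[453.6843458224313, 0.0, 314.31947033187885], [0.0, 453.6843458224313, 241.60651784841207], [0.0, 0.0, 1.0]] [475.  49. 821.] [[-0.001, -0.999, -0.048], [-0.987, 0.009, -0.161], [0.161, 0.047, -0.986]]
0.1 [ 0.36153234 -0.61015435  0.37747398] 85.67817622901254 [[-9.63020331e-01  2.69427289e-01 -8.81828384e-04]
 [ 2.69428542e-01  9.63018381e-01 -1.96446387e-03]
 [ 3.19936768e-04 -2.12940838e-03 -9.99997682e-01]] 25.0
```

View pics/top0.png

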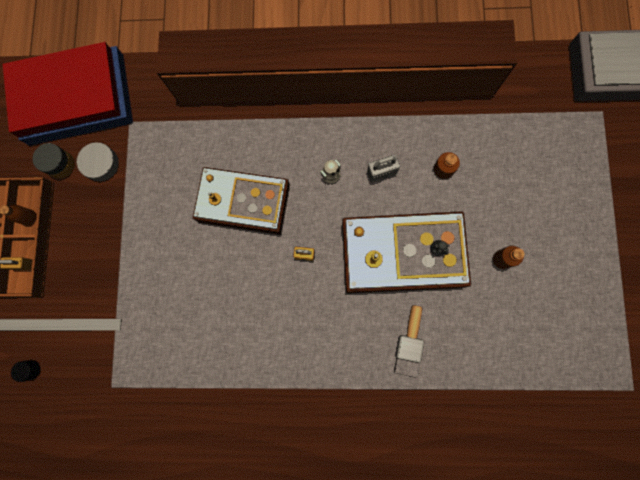

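View pics/scene0.png

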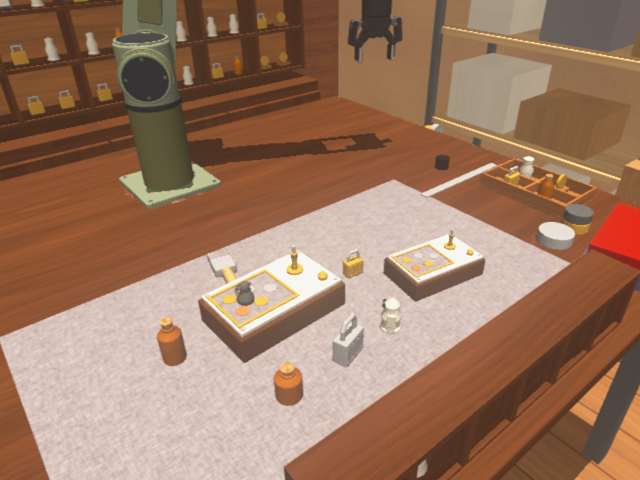

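Top view: two case-like objects, one at (406,252) and one at (241,200). The first is larger and has the monkey on its window, so it is the one meant. Its valve is at top px (374,259) and scene px (294,262); the plug is at top (359,231). Next I measure it and confirm in a crop.

```bash
cat > h.py <<'E'
import numpy as np,cv2
from plant import ctrl,sensors,optics
def ray(n,uv,z):
    c=optics.camera_params(n);o=-c["R"].T@c["t"]
    uv=np.atleast_2d(np.asarray(uv,float))
    d=np.c_[uv,np.ones(len(uv))]@np.linalg.inv(c["mtx"]).T@c["R"]
    return o+d*((z-o[2])/d[:,2])[:,None]
def proj(n,X):
    c=optics.camera_params(n);p=c["R"]@np.asarray(X,float)+c["t"];p=c["mtx"]@p;return p[:2]/p[2]
E
python3 - <<'E'
from h import *
t=cv2.imread("pics/top0.png");s=cv2.imread("pics/scene0.png")
def rect(im,n,box):
    hsv=cv2.cvtColor(im,cv2.COLOR_BGR2HSV)
    m=np.zeros(im.shape[:2],np.uint8);x0,y0,x1,y1=box
    m[y0:y1,x0:x1]=((hsv[...,2]>175)&(hsv[...,1]<70))[y0:y1,x0:x1]*255
    c=max(cv2.findContours(m,0,1)[0],key=cv2.contourArea)[:,0]
    w=ray(n,c,55)[:,:2].astype(np.float32)
    r=cv2.minAreaRect(cv2.convexHull(w));print(n,"lid",r);return r
for im,n,b in((t,"top",(335,205,480,300)),(s,"scene",(190,240,350,350)),(t,"top",(185,160,295,235))):
    (cx,cy),(w,h),a=rect(im,n,b)
    if w>h: a-=90
    a=(a+90)%180-90;A=np.radians(a)
    v=np.array([[np.cos(A),-np.sin(A)],[np.sin(A),np.cos(A)]])@[-12,56]+[cx,cy]
    print(" yaw",a,"valve pred",v)
    for z in(60,82,92,106):print("  px at z",z,proj("top",[*v,z]).round(1),proj("scene",[*v,z]).round(1))
d=np.load("top0.npy");print("lid depth check")
c=optics.camera_params("top")
u,v=350,270;p=np.linalg.inv(c["mtx"])@[u,v,1]*d[v,u];print(c["R"].T@(p-c["t"]))
a=cv2.resize(t[215:295,330:480],None,fx=5.2,fy=5.2,interpolation=2)[:,:390]
b=cv2.resize(s[235:315,260:335],None,fx=5.2,fy=5.2,interpolation=2)
cv2.imwrite("pics/crop1.png",np.hstack([a,b]))
E
```

```text
top lid ((583.8844604492188, -69.35311126708984), (116.47181701660156, 196.1777801513672), 2.4393136501312256)
 yaw 2.4393136501312256 valve pred [569.51190721 -13.91458934]
  px at z 60 [373.6 258.4] [294.5 267.8]
  px at z 82 [374.7 256.8] [293.9 257.3]
  px at z 92 [375.2 256. ] [293.6 252.4]
  px at z 106 [375.9 254.8] [293.2 245.5]
scene lid ((575.6397094726562, -78.97805786132812), (283.404296875, 283.635498046875), 50.27900314331055)
 yaw 50.27900314331055 valve pred [524.89784929 -52.42125788]
  px at z 60 [397.5 284.9] [261.5 264.4]
  px at z 82 [399.3 284. ] [260.4 254. ]
  px at z 92 [400.2 283.6] [259.9 249.2]
  px at z 106 [401.4 283. ] [259.2 242.3]
top lid ((680.1666870117188, 221.53152465820312), (138.93951416015625, 86.42092895507812), 80.84102630615234)
 yaw -9.158973693847656 valve pred [677.23344265 278.72764409]
  px at z 60 [204.1 198.5] [454.3 235.3]
  px at z 82 [200.4 195.2] [455.8 225.3]
  px at z 92 [198.7 193.7] [456.5 220.7]
  px at z 106 [196.1 191.4] [457.4 214.1]
lid depth check
[550.86516689  25.72375936  53.92452645]
```

View pics/crop1.png

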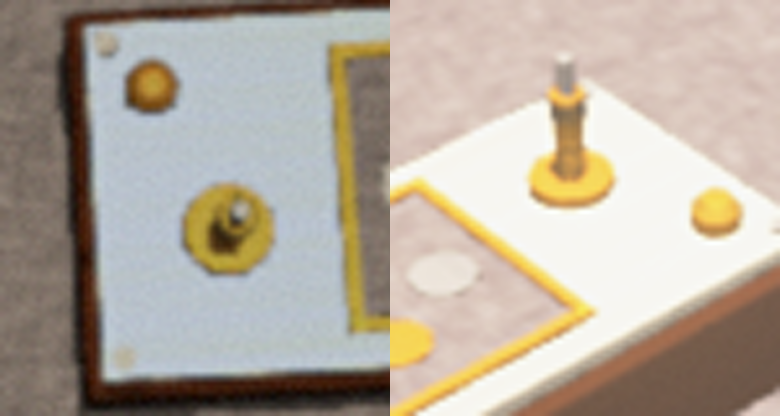

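The crop confirms the valve: flange at top px (374,259), pin tip at top (375.8,255) and scene (293.7,246). All of these agree with the lid-predicted axis at about (569,-14) to within 1 mm. Monkey and plug are more than 50 mm away. I move above it now.

```bash
cat >> h.py <<'E'
def st(): return sensors.read_state()
def R(a):  # tool down, tool y (closing line) turned by a anticlockwise seen from above
    c,s=np.cos(a),np.sin(a); return np.array([[-c,-s,0],[-s,c,0],[0,0,-1.]])
def show(l):
    s=st();print(l,"t%.2f"%s["t"],"p",s["eef_pos"].round(2),"q6 %.2f"%s["q"][5],"F",np.round(s["force"],2),"T",np.round(s["wrist_torque"],3),"w%.2f g%.1f"%(s["grip_width"],s["grasp_force"]))
    return s
E
python3 - <<'E'
from h import *
for a in(-2.4,-1.5,0,1.5,2.4):
    q=ctrl.solve_ik([569,-14.2,160],R(a));print(a,None if q is None else np.round(q,2))
E
```

```text
-2.4 [-0.18  0.29  1.65 -0.    1.2   0.65]
-1.5 [-0.18  0.29  1.65 -0.    1.2  -0.25]
0 [-0.18  0.29  1.65 -0.    1.2  -1.75]
1.5 None
2.4 [-0.18  0.29  1.65 -0.    1.2   2.14]
```

```bash
python3 - <<'E'
from h import *
X=[569,-14.2]
ctrl.gripper_to(30,force=20)
ctrl.move_ptp([*X,200],R(-2.48)); show("above")
ctrl.move_l([*X,150],vel=100)
ctrl.move_l([*X,97],vel=40,threshold=3); s0=show("down")
p,d=optics.grab_frame("scene");cv2.imwrite("pics/g1.png",cv2.resize(p[190:310,230:360,::-1],None,fx=5,fy=5,interpolation=2))
for w in(22,18,16,14):
    ctrl.gripper_to(w,force=20);s=show(w)
    if np.linalg.norm((s["force"]-s0["force"])[:2])>1.5 or s["grasp_force"]>2:break
E
```

```text
above t3.17 p [569.02 -13.26 200.12] q6 0.73 F [-0.04  1.13  0.32] T [0.012 0.044 0.045] w30.00 g0.0
down t5.30 p [569.31 -14.27  97.39] q6 0.73 F [ 1.06 -0.3   0.32] T [ 0.001  0.039 -0.045] w30.21 g0.0
22 t5.60 p [569.04 -14.18  97.11] q6 0.73 F [ 0.88 -0.12 -0.06] T [ 0.022  0.003 -0.017] w22.31 g0.0
18 t5.82 p [568.99 -14.23  97.  ] q6 0.73 F [-0.42 -0.36  0.72] T [ 0.049 -0.003 -0.006] w18.11 g0.0
16 t6.03 p [568.99 -14.19  96.97] q6 0.73 F [-0.09 -0.1   0.39] T [ 0.061 -0.012  0.063] w15.79 g0.0
14 t6.25 p [569.01 -14.2   96.98] q6 0.73 F [ 0.04 -0.45  0.33] T [-0.027  0.019 -0.008] w14.19 g0.0
```

View pics/g1.png

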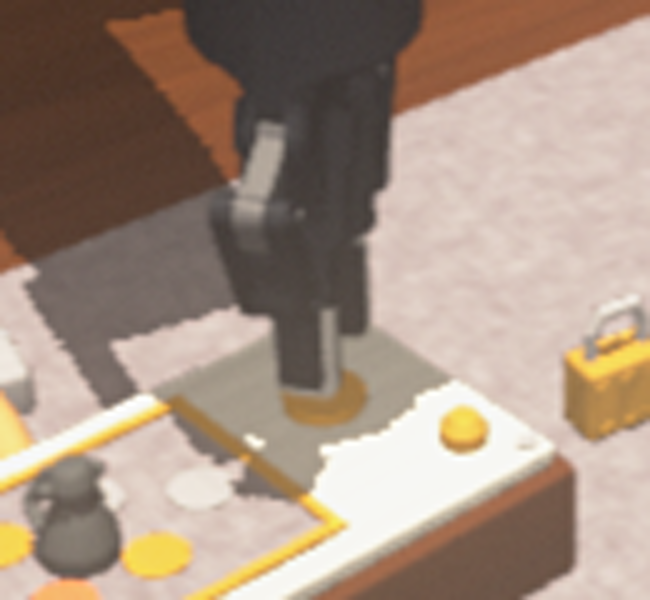

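Shown: the fingers straddle the stem over the flange (crop centre ~(325,390)). There was no contact down to 14 mm, so along this line we are centred within 1 mm. Next I check the other direction, at the stroke's start angle, then grip.

```bash
python3 - <<'E'
from h import *
X=[569,-14.2]
ctrl.gripper_to(22,force=20)
q=np.array(st()["q"]);q[5]+=1.57;ctrl.set_joints(q);s0=show("turned")
for w in(18,16,14,13):
    ctrl.gripper_to(w,force=20);s=show(w)
    if np.linalg.norm((s["force"]-s0["force"])[:2])>2.5 or s["grasp_force"]>2:break
else:
    ctrl.gripper_to(8,force=20);show("grip")
    ctrl.hold(.3);show("grip")
E
```

```text
turned t7.90 p [569.01 -14.18  97.02] q6 2.30 F [-0.51  0.82 -0.2 ] T [-0.063  0.025  0.014] w22.22 g0.0
18 t8.12 p [569.02 -14.18  97.01] q6 2.30 F [ 1.1  -0.81  0.48] T [ 0.008  0.023 -0.024] w18.08 g0.0
16 t8.33 p [569.03 -14.16  97.02] q6 2.30 F [0.27 0.19 0.32] T [-0.005  0.041  0.025] w16.00 g0.0
14 t8.55 p [569.03 -14.18  97.03] q6 2.30 F [ 0.11  0.5  -0.07] T [-0.073 -0.048 -0.038] w14.14 g0.0
13 t8.77 p [569.02 -14.18  97.01] q6 2.30 F [-0.72  0.3   0.22] T [ 0.066 -0.008 -0.   ] w12.94 g0.0
grip t8.98 p [568.87 -14.27  96.98] q6 2.30 F [-0.72 -1.06  0.98] T [-0.073  0.121 -0.054] w10.90 g19.5
grip t9.28 p [568.88 -14.25  96.98] q6 2.30 F [-0.81 -0.71  0.45] T [-0.163  0.1    0.016] w10.98 g19.5
```

```bash
cat >> h.py <<'E'
def avg(n=8):
    L=[]
    for _ in range(n): ctrl.hold(.02);L.append(st())
    return {k:np.mean([l[k] for l in L],0) for k in("force","wrist_torque","grasp_force","grip_width","eef_pos","q","t")}
def sh2(l):
    s=avg();print(l,"t%.2f"%s["t"],"z%.2f"%s["eef_pos"][2],"q6 %.2f"%s["q"][5],"F",s["force"].round(2),"T",s["wrist_torque"].round(3),"w%.2f g%.1f"%(s["grip_width"],s["grasp_force"]),flush=True);return s
E
python3 - <<'E'
from h import *
sh2("0")
for i in range(1,5):
    a=-4.05+.4*i
    ctrl.move_l([569,-14.2,97+1.27*.4*i],R(a),vel=1.2); sh2(i)
p,d=optics.grab_frame("scene");cv2.imwrite("pics/g2.png",cv2.resize(p[220:290,260:330,::-1],None,fx=8,fy=8,interpolation=2))
E
```

```text
0 t9.36 z96.98 q6 2.30 F [-0.86 -0.83  0.32] T [-0.146  0.133 -0.013] w10.71 g19.5
1 t10.04 z97.39 q6 1.90 F [-1.86 -2.43  0.16] T [-0.358  0.3    0.001] w10.73 g19.5
2 t10.72 z97.88 q6 1.50 F [-2.76 -4.29  0.15] T [-0.713  0.449 -0.006] w10.66 g19.5
3 t11.41 z98.41 q6 1.10 F [-3.21 -4.91  0.58] T [-0.838  0.465  0.023] w10.62 g19.5
4 t12.09 z98.99 q6 0.70 F [-2.96 -6.21  0.28] T [-0.926  0.428  0.001] w10.53 g19.5
```

```bash
python3 - <<'E'
from h import *
ctrl.move_l([568.7,-14.8,99.03],vel=3);sh2("shift")
E
```

```text
shift t12.65 z99.09 q6 0.70 F [-2.24 -4.85  0.56] T [-0.781  0.336 -0.014] w10.76 g19.5
```

View pics/g2.png

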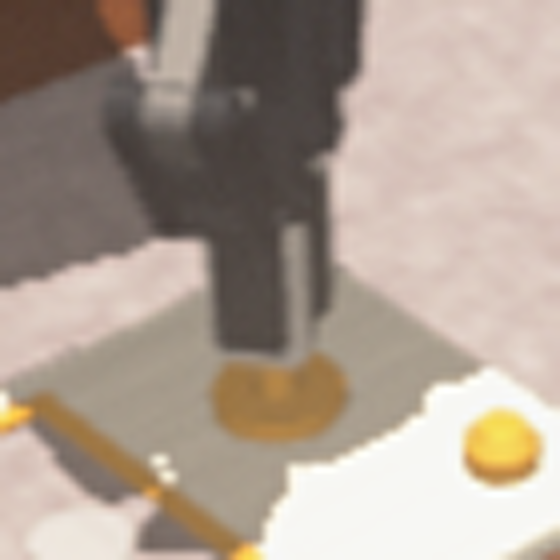

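Crop: fingers on the valve above the flange (280,395), nothing else touched. The lateral load (about 5 N) suggests a slight off-axis grip, so I release, regrip here and recentre.

```bash
python3 - <<'E'
from h import *
ctrl.gripper_to(20,force=20);b=sh2("open")
ctrl.gripper_to(8,force=20);s=sh2("grip")
n=np.array([-np.sin(-2.45),np.cos(-2.45)])
print("closing dir",n,"along",(s["force"]-b["force"])[:2]@n,"perp",(s["force"]-b["force"])[:2]@[n[1],-n[0]])
E
```

```text
open t13.04 z99.20 q6 0.70 F [ 0.07  0.01 -0.05] T [-0.001 -0.024  0.002] w19.97 g0.0
grip t13.41 z99.24 q6 0.70 F [ 1.73 -0.63 -0.22] T [-0.114 -0.268  0.016] w10.78 g19.5
closing dir [ 0.6377647  -0.77023125] along 1.548964082791221 perp -0.8764590275050272
```

```bash
python3 - <<'E'
from h import *
X=[569.05,-15.2]
ctrl.move_l([*X,99.03],vel=3);sh2("shift")
for i in range(5,8):
    ctrl.move_l([*X,97+1.27*.4*i],R(-4.05+.4*i),vel=1.2); sh2(i)
E
```

```text
shift t13.87 z99.18 q6 0.70 F [1.79 1.19 0.31] T [ 0.205 -0.271  0.007] w10.81 g19.5
5 t14.55 z99.61 q6 0.30 F [2.49 2.06 0.65] T [ 0.316 -0.376 -0.006] w10.67 g19.5
6 t15.23 z100.11 q6 -0.10 F [2.82 2.98 0.69] T [ 0.424 -0.443  0.003] w10.67 g19.5
7 t15.92 z100.60 q6 -0.50 F [3.74 3.37 0.21] T [ 0.566 -0.533  0.004] w10.73 g19.6
```

```bash
python3 - <<'E'
from h import *
X=[569.4,-14.95]
z0=97+1.27*2.8
ctrl.gripper_to(20,force=20);ctrl.move_l([*X,z0],vel=5);b=sh2("open")
ctrl.gripper_to(8,force=20);s=sh2("grip")
for i in range(1,10):
    d=.2*i
    ctrl.move_l([*X,z0+1.27*min(d,1.2)],R(-1.25+d),vel=.8); s=sh2(round(2.8+d,2))
    if abs(s["wrist_torque"][2])>.08: print("stop felt");break
E
```

```text
open t16.56 z100.47 q6 -0.50 F [-0.22 -0.08 -0.18] T [-0.021 -0.02  -0.008] w19.79 g0.0
grip t16.93 z100.60 q6 -0.50 F [-0.37 -0.04  0.21] T [-0.058  0.041  0.004] w10.70 g19.5
3.0 t17.41 z100.82 q6 -0.70 F [-0.5  -0.43  0.47] T [-0.057  0.044  0.002] w10.60 g19.5
3.2 t17.89 z101.07 q6 -0.90 F [-0.15 -0.68  0.27] T [-0.051  0.06  -0.015] w10.60 g19.5
3.4 t18.38 z101.32 q6 -1.10 F [-0.2  -0.25  0.41] T [-0.028  0.048  0.016] w10.81 g19.5
3.6 t18.86 z101.57 q6 -1.30 F [-0.39 -0.45 -0.12] T [-0.049  0.04  -0.012] w10.70 g19.5
3.8 t19.34 z101.82 q6 -1.50 F [-0.13 -0.09  0.6 ] T [-0.036  0.025  0.004] w10.69 g19.5
4.0 t19.82 z101.99 q6 -1.70 F [ 0.86 -0.09 -0.94] T [ 0.023 -0.129  0.019] w10.63 g19.5
4.2 t20.31 z102.05 q6 -1.90 F [ 0.83  0.39 -1.04] T [ 0.048 -0.137 -0.101] w10.61 g19.5
stop felt
```

Stop felt (torque −0.10 N m, at about 4.1 rad). I release, retreat and look.

```bash
python3 - <<'E'
from h import *
X=[569.4,-14.95]
ctrl.gripper_to(26,force=20)
ctrl.move_l([*X,165],vel=120)
ctrl.gripper_to(0,force=20); sh2("closed")
p,d=optics.grab_frame("scene");a=cv2.resize(p[215:290,255:330,::-1],None,fx=5.2,fy=5.2,interpolation=2)
s=cv2.imread("pics/scene0.png");b=cv2.resize(s[215:290,255:330],None,fx=5.2,fy=5.2,interpolation=2)
cv2.imwrite("pics/g3.png",np.hstack([b,a]))
E
```

```text
closed t21.78 z164.59 q6 -1.90 F [-0.29 -0.18  0.08] T [ 0.004  0.003 -0.007] w0.08 g0.0
```

View pics/g3.png

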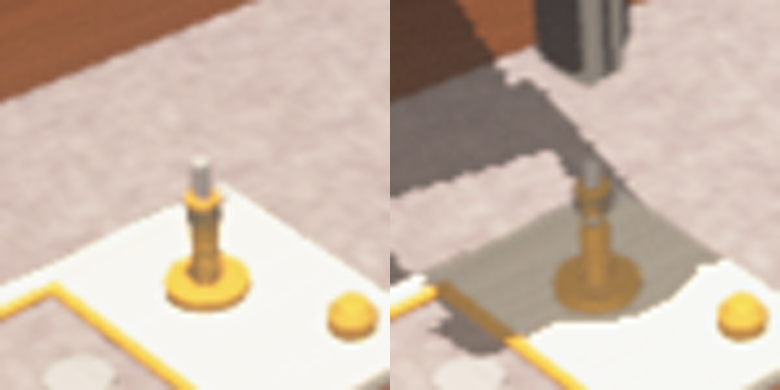

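Shown: left is before, right is now. The nut has climbed clear (590,190) with the bare pin visible beneath it (592,222). Next I press with the closed fingertips.

```bash
python3 - <<'E'
from h import *
X=[569.4,-14.95]
ctrl.move_l([*X,135],vel=60);ctrl.hold(.2);b=avg(10)["force"][2];print("bias",b)
z=135;log=[];f=0;end=None
while z>112 and f<7.8:
    z-=.2 if f>4.2 else .5
    ctrl.move_l([*X,z],vel=5)
    s=avg(4);f=s["force"][2]-b;log.append((round(z,1),round(float(s["eef_pos"][2]),2),round(float(f),2)))
print(log)
t0=st()["t"];F=[]
while st()["t"]-t0<1.6 and (not F or F[-1]<11): F.append(avg(5)["force"][2]-b)
print("hold",np.round(F,2),st()["eef_pos"],"t",st()["t"])
E
```

```text
bias 0.21386880201113798
[(134.5, 134.48, -0.0), (134.0, 133.93, -0.19), (133.5, 133.46, -0.06), (133.0, 132.96, 0.14), (132.5, 132.46, -0.74), (132.0, 131.96, -0.31), (131.5, 131.47, -0.15), (131.0, 131.09, 0.01), (130.5, 130.54, 0.26), (130.0, 130.01, 0.07), (129.5, 129.51, 0.54), (129.0, 129.0, 0.17), (128.5, 128.5, 0.8), (128.0, 128.01, 0.82), (127.5, 127.52, 1.77), (127.0, 127.01, 0.99), (126.5, 126.5, 1.06), (126.0, 126.0, 0.9), (125.5, 125.51, 1.35), (125.0, 125.0, 1.59), (124.5, 124.5, 1.17), (124.0, 124.01, 1.79), (123.5, 123.5, 1.36), (123.0, 123.0, 2.15), (122.5, 122.5, 1.87), (122.0, 122.01, 1.49), (121.5, 121.5, 1.8), (121.0, 121.04, 2.0), (120.5, 120.55, 2.33), (120.0, 120.06, 3.23), (119.5, 119.56, 2.96), (119.0, 119.07, 3.67), (118.5, 118.56, 3.87), (118.0, 118.07, 3.53), (117.5, 117.57, 4.59), (117.3, 117.37, 4.89), (117.1, 117.21, 4.71), (116.9, 117.01, 4.8), (116.7, 116.9, 5.26), (116.5, 116.78, 5.54), (116.3, 116.67, 6.33), (116.1, 116.55, 6.61), (115.9, 116.42, 6.81), (115.7, 116.32, 7.8), (115.5, 116.2, 8.14)]
hold [7.59 8.15 7.68 8.14 7.77 7.53 7.95 7.99 7.87 7.8  8.06 7.92 7.8  7.42
 7.77 7.79 7.86 7.8  7.93 8.15] [569.51857023 -14.95200312 116.17042789] t 38.825
```

```bash
python3 - <<'E'
from h import *
X=[569.4,-14.95];z=115.5;b=.21
for _ in range(4):
    z-=.2;ctrl.move_l([*X,z],vel=5);s=avg(6);f=s["force"][2]-b;print(round(z,1),s["eef_pos"][2].round(2),f.round(2))
    if f>9:break
F=[avg(10)["force"][2]-b for _ in range(7)];print(np.round(F,2),st()["t"])
ctrl.move_l([*X,136],vel=25);ctrl.move_l([*X,180],vel=120);ctrl.move_l([569.4,60,230],vel=150);sh2("clear")
p,d=optics.grab_frame("scene");cv2.imwrite("pics/e1.png",p[:,:,::-1])
a=cv2.resize(p[215:290,255:330,::-1],None,fx=5.2,fy=5.2,interpolation=2)
t,_=optics.grab_frame("top");cv2.imwrite("pics/e2.png",np.hstack([a,cv2.resize(t[130:320:,260:540,::-1],(400,390))]))
E
```

```text
115.3 116.07 8.2
115.1 115.96 8.63
114.9 115.85 8.97
114.7 115.73 9.65
[9.42 9.74 9.58 9.58 9.73 9.58 9.79] 41.3917
clear t43.73 z228.93 q6 -1.77 F [ 0.38 -0.35  0.37] T [-0.013  0.009 -0.015] w-0.09 g0.0
```

View pics/e2.png

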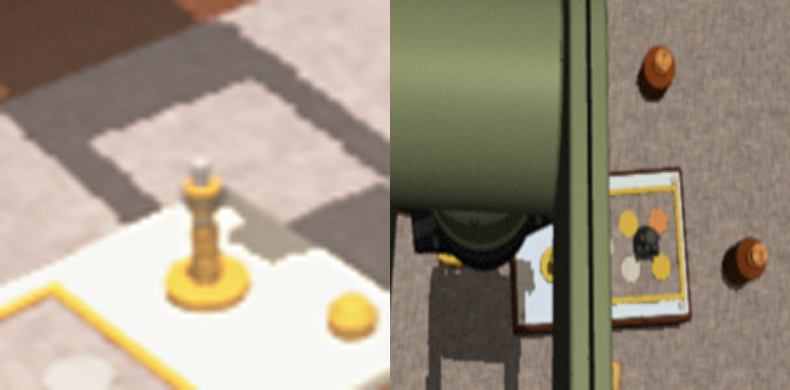

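Shown: the pin is back out and straight (tip at (200,162)) and the nut is still raised (202,185). The monkey and vials are in place, and the arm is clear.

```bash
python3 -c "
from plant import ctrl
print(ctrl.finish_job())"
```

```text
the job is handed in; nothing more can be done
None
```

The job is handed in: the larger case's lock nut was unscrewed to its stop (felt at about 4.1 rad), and the pin was pressed in at 8–10 N for over 2 s and released. It sprang back straight, with the nut left backed off and nothing else touched, at about 44 s on the robot clock.

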